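# Free a sample canister from its sampler dock with a spring-bar fork

### The arm

A 6-joint arm with a two-finger parallel gripper is mounted at the origin on the work surface. World frame = base frame: x ahead of the robot, y to its left, z up, the work surface at z = 0. Lengths are in m, angles in rad, forces in N, time in s.
With the tool pointing down it reaches from about 0.3 to 0.85 m from the base axis. Payload 4.2 kg.
Tool frame: the origin (TCP) lies midway between the tips of the shut fingers; the grasp point (between the pads) lies 19 mm behind it (arm.pinch_z is the distance from the TCP to the grasp point, in m); z points along the fingers, y is the direction in which the jaws open and shut (so a half turn about z gives the same grasp; the last joint's range is limited). The gripper opens to 91 mm and grips with 3 to 60 N. Pads are 32 mm wide; open, the fingers measure 118 mm over their backs; the gripper's body (76 mm by 178 mm) begins 60 mm behind the grasp point.
Start: joints at [1.228, 0.32, 1.565, -0, 1.257, -0.02], TCP at [0.182, 0.545, 0.214] pointing down, gripper open.
Joint ranges: [-3.11, 3.11], [-0.84, 2.01], [0.21, 2.61], [-1.34, 4.49], [0.05, 2.63], [-2.56, 2.56]. Speed limits (rad/s): [2.57, 2.57, 3.14, 3.14, 3.14, 3.14].

### API

Orientations are given as [roll, pitch, yaw] about the fixed x, y, z axes, in that order (R = Rz(yaw) Ry(pitch) Rx(roll)).
In Python, from bench import arm gives the robot as it stands. The module is installed in compiled form; this text tells all that it offers.
- The arm moves only by the tool play_rows, never from a script. Its argument "motion" is a list of rows, each a list of 6 numbers: the shift along the tool's x, y, z in cm, then the turn, a rotation vector about the tool's x, y, z in rad. A call has 1 to 10 rows; each row is the pose to reach, as a shift and turn from the pose commanded when the call began, along the tool's axes at that moment; what a row does not reach only later rows make up. A row lasts 1/8 s, in which the tool goes at most 62.5 mm and 10.7 degrees, less where a joint would pass 70% of its speed; a pose out of reach is approached as far as the arm can. A call with a gripper value outside its range is refused whole. "fingers" is the closure in counts, from 0 (fully open) to 255 (shut), set as the call begins (left out, the last holds). The fingers move at their own pace and stop on an object; "grip_force" is the grip in N (left out, the last holds). Time passes only in rows, so rows that repeat a pose let the fingers close. It gives the time, the measured TCP pose, the force and the opening at its end, in the units of the state.
- arm.state(): the state, without advancing time (a new reading comes with each control period).
- arm.capture(name): name is "side" or "top" or "wrist"; returns a dict with "color" (480x640x3 uint8, red, green, blue), "z_map" (480x640 float32, m along the optical axis (not along the pixel's ray), 0 where there is no reading), "fx", "fy", "cx", "cy" (pixels), "pose" (4x4, takes a point from camera to world coordinates); the wrist camera has in their place "tool_from_camera" (4x4, takes a point from camera to tool coordinates, whose origin is the TCP and whose axes are the flange's). Camera axes: x right, y up, looking along -z (the intrinsics and any distortion apply to the point x, -y, -z); pixel columns grow to the right and rows downward; lengths in m; the calibration is good to about 2 mm. A picture is of the moment at which its call begins: read the wrist's pose just before it.
- arm.job_done(): hands the job in, once; it reports no verdict.
The state is a dict: "time": time; "qpos": joint angles; "joint_velocities": joint speeds; "effort": joint torques, N m; "tool_pos": TCP position; "tcp_rot": TCP orientation; "wrist_force": force on the tool from outside, world axes, zero at the start; "torque": the same for the moment, N m; "gripper_width": opening from 0.0 (shut) to 1.0 (fully open).
Only numpy, scipy, OpenCV 4.12 (cv2) and the standard library are available. Lean on these libraries where they do the work, as an engineer would, in place of code of your own. Each camera call takes 0.05 s, during which the arm holds its last target. There are 200 camera calls.

### The job

The sample canister is pinned in its dock by a sprung bar through the eye of its lug. With the forked tool from the stand, straddle the bar and gently draw it back by its collar, without forcing it against its stop, until the canister pops up free; then put the fork back in its stand, lift the canister out by its knob and set it down upright in the open tray, without dropping it. Work the bar with the fork only, not with the fingers, and leave the spare canister, the jar and the wrench where they are.

Things in the scene. Friction and masses are not known exactly. Their poses are not given: they have to be found in the camera images.
- dock: Fixed sampler dock: grey base plate (x -40 to 174, y -38 to 38, 10 mm thick) with aluminium fittings. Origin: at table height under the socket's centre; x runs along the spring bar, away from the canister; z up. Guide lug of the bar: x 64 to 72, y -12 to 12, top at z 50 mm. Spring barrel behind the collar: x 145 to 169, top at z 51. More than 16 N of the fork on dock or bar bends something.
- socket (a point): Centre of the socket's mouth, 48 mm above the table. Square well, 46 mm inside (canister 44 mm: 1 mm play each way), walls 5 to 8 mm thick, open at the dock's +x side (21 mm wide) for the lug. In it a spring ejector below the canister pushes up with about 4 N, stroke 14 mm.
- bare_bar (a point): Point on the axis of the spring bar, 40 mm above the table, 11 mm from the guide lug, fixed to the dock, axes as the dock's. From the lug (x 72 in the dock's frame) to the collar the bar is a bare round rod, 6 mm diameter, reached from above, with 27 mm free below it and nothing beside it. The collar, a disc of 18 mm diameter, 6 mm thick, is clamped on the bar 11 to 43 mm beyond this point.
- bar_end (a point): Where the spring bar enters its barrel, on its axis, fixed to the dock, axes as the dock's. The collar's place on the bar differs each time and is not measured: find it by feel or sight. Pushing it along +x draws the bar: 4 N to start, 8 N at the hard stop after 11 mm, plus up to 3 N rubbing of the lug; the eye is free after 7 to 9 mm. Let go, the bar springs back, passing below the risen lug.
- canister: Steel sample canister pinned in the dock. Origin: centre of its underside, z up its axis; 16 to 21 mm above the table when pinned (it may lean a little), 30 mm when freed. Body 44 mm diameter, 50 high; black valve knob on top, 24 mm diameter, 58 to 80 mm above the origin (grip it there). Dark lug on its +x side: 18 mm wide, x 19 to 34, z 15.5 to 34 mm, with a 10 mm square eye. About 0.17 kg.
- fork: Forked tool standing tines down in the stand. Origin: between the very tips of the tines; z up along it, y across the fork. Steel blade 23 mm wide (y), 4 thick (x), 40 long; two tines 6 mm wide with an 11 mm gap, open over the lowest 18 mm. Flange 18 (x) by 30 (y) mm, 40 to 45 mm above the origin; square handle 18 x 18 mm from 45 to 105 mm: gripped low it tilts least. 0.09 kg.
- stand: Fixed black tool stand, 64 x 64 x 50 mm, origin at table height under its centre, z up. Slot in the middle of its top, 10 mm in x, 29 mm in y, 46 mm deep, with bevelled edges: the fork's blade stands in it, its flange resting on the top, fork origin 10 mm above the table, the fork's y along the stand's y.
- tray: Fixed open aluminium tray, 110 x 110 mm, walls 4 mm thick and 22 mm high, origin at table height under its centre; inner floor about 4 mm above the table.
- spare: Bystander: a spare canister like the one in the dock, standing on the bench beyond it. Origin: centre of its underside.
- vial: Bystander: small amber jar with a white cap, 36 mm diameter, 70 mm high. Origin: centre of its underside.
- wrench: Bystander: steel wrench lying on the bench to the left of the dock. Origin: middle of its underside.
Mind the look-alikes: they are no part of the job. There is more than one size of the fork; the job needs the middle-sized.

How it is judged:
On the way, in this order (a step that is already met when the one before it is completed fails the run):
1. the fork presses on the spring bar with over 3 N while the canister is still down (contact force between fork and dock above 3 N and z of canister in the frame of dock below 0.025 m), for 0.05 s.
2. the canister has popped up about 10 mm while the fork holds the bar back (z of canister in the frame of dock above 0.027 m and contact force between fork and dock above 1 N), for 0.02 s.
At the end, for the whole second after the job is handed in: The canister stands upright (within 0.12 rad) and still on the floor of the tray; the fork stands in its stand, flange within 6 mm of the top and upright within 0.15 rad (x of canister in the frame of tray between -0.045 and 0.045 m and y of canister in the frame of tray between -0.045 and 0.045 m and z of canister in the frame of tray below 0.01 m and angle between canister's own z axis and vertical below 0.12 rad and linear speed of each of canister, fork below 0.02 m/s and horizontal distance between fork and stand below 0.008 m and height (world z) of fork below 0.016 m and angle between fork's own z axis and vertical below 0.15 rad); the robot touches nothing.
It fails at once if the fork pressed harder than 18 N on the dock or its spring bar (contact force between fork and dock above 18 N).
It fails at once if the fingers pressed on the dock or its spring bar (over 3 N) (contact force between the fingers and dock above 3 N).
It fails at once if the canister was dropped (fell faster than 0.45 m/s with no finger on it) (linear speed of canister above 0.45 m/s and contact force between the fingers and canister below 0.05 N).
It fails at once if a bystander (spare canister, jar, wrench) was moved by more than 25 mm (distance of any of spare, vial, wrench from where it was at the start of the episode above 0.025 m).
It also fails if it takes over 67 s, if anything falls off the work surface, if the arm or the gripper's body presses on something with over 40 N, if the wrist force passes 120 N, or if a joint passes its speed limit or range.

## Working session

There is one attempt and no reset: what is moved stays moved. The work goes in short steps, Python scripts to look and compute and a tool call to move; the robot and the scene stay as the last step left them, time stands still between calls to the robot, and variables do not carry over. Pictures are saved under pics/ and viewed, about 8 in all and at most 12, crops included, and the job is handed in when it is done.

Besides the shell and the picture viewer there is one more tool, called after "Request:" as a command line: name --pt "numbers of a row" for each row, then --argument value for the rest. play_rows: Moves the arm, as the interface text tells. Its arguments: {"type":"object","properties":{"motion":{"type":"array"},"fingers":{"type":"number"},"grip_force":{"type":"number"}},"required":["motion"]}

```bash
mkdir -p pics
cat > h.py <<'E'
import numpy as np, cv2
from bench import arm
from scipy.spatial.transform import Rotation as R
def cap(n):
    s=arm.state(); c=arm.capture(n)
    if 'pose' not in c or n=='wrist':
        T=np.eye(4); T[:3,:3]=R.from_euler('xyz',s['tcp_rot']).as_matrix() if len(s['tcp_rot'])==3 else None
        T[:3,3]=s['tool_pos']; c['pose']=T@c['tool_from_camera']
    return c
def pts(c):
    v,u=np.mgrid[0:480,0:640]; z=c['z_map']
    p=np.stack([(u-c['cx'])/c['fx']*z,-(v-c['cy'])/c['fy']*z,-z],-1)
    w=p@c['pose'][:3,:3].T+c['pose'][:3,3]; w[z==0]=np.nan
    return w
def ray(c,u,v,h):
    d=c['pose'][:3,:3]@np.array([(u-c['cx'])/c['fx'],-(v-c['cy'])/c['fy'],-1]); o=c['pose'][:3,3]
    return o+d*(h-o[2])/d[2]
def save(n,im): cv2.imwrite('pics/'+n+'.png',im[...,::-1])
E
python3 - <<'E'
from h import *
print(arm.state(), arm.pinch_z)
for n in('top','side'):
    c=cap(n); save(n+'0',c['color']); np.savez('pics/%s0.npz'%n,**c); print(n,c['fx'],c['cx'],c['cy'],[k for k in c],c['pose'].round(3).tolist(),(c['z_map']>0).mean())
E
```

```text
{'time': 0.0, 'qpos': array([ 1.22806541e+00,  3.20320815e-01,  1.56567164e+00,  7.55133833e-05,
        1.25740133e+00, -1.99846182e-02]), 'joint_velocities': array([ 0.00107583,  0.00096879, -0.00191046,  0.00049496, -0.00133724,
       -0.00126742]), 'effort': array([-6.74910953e-04, -4.12465560e+01, -2.31972420e+01,  7.24968477e-02,
        4.58463735e-02, -1.63371656e-04]), 'tool_pos': array([0.18217278, 0.54484785, 0.21310655]), 'tcp_rot': array([-3.13979331e+00, -1.07771492e-04,  2.81882291e+00]), 'wrist_force': array([-0.36532746,  0.32052027,  0.27582288]), 'torque': array([-0.00191743, -0.02523299, -0.03077331]), 'gripper_width': 0.9987378801236957} 0.0188
top 553.82031317643 323.80735864558017 240.26512017795477 ['color', 'z_map', 'fx', 'fy', 'cx', 'cy', 'pose'] [[-0.039, 0.972, -0.23, 0.296], [-0.999, -0.04, 0.002, 0.06], [-0.007, 0.23, 0.973, 1.204], [0.0, 0.0, 0.0, 1.0]] 0.9960026041666666
side 618.7565283006909 320.79893515601754 241.85463349058136 ['color', 'z_map', 'fx', 'fy', 'cx', 'cy', 'pose'] [[0.986, 0.081, -0.145, 0.395], [-0.166, 0.546, -0.821, -0.859], [0.013, 0.834, 0.552, 0.643], [0.0, 0.0, 0.0, 1.0]] 0.9960384114583334
```

View pics/top0.png

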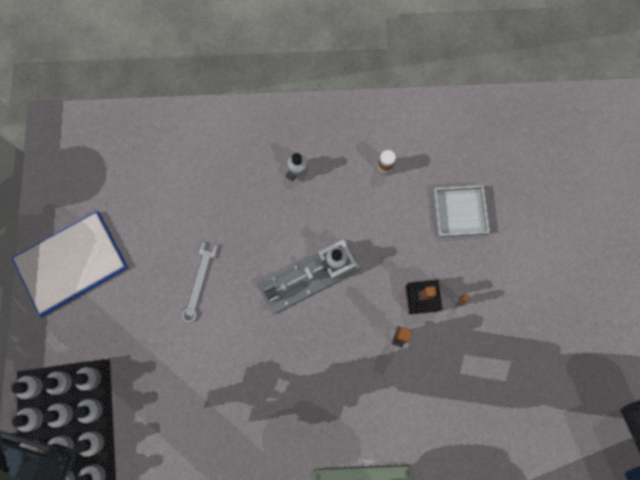

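View pics/side0.png

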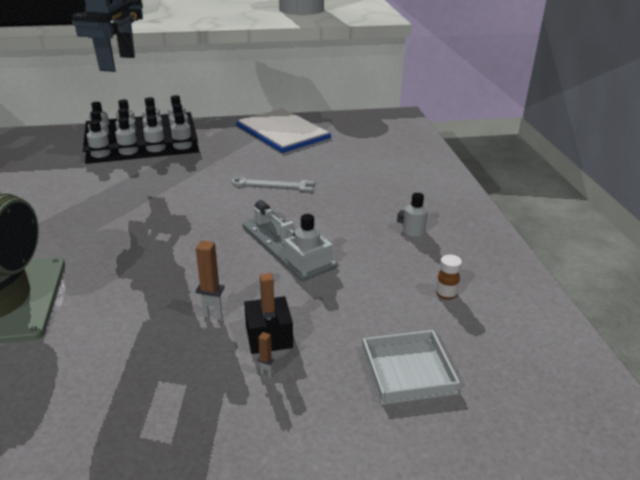

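The top view shows the dock at (310,275) with its canister at (337,258), the stand with the middle fork at (425,297), and the tray at (462,211). The large fork is at (402,336) and the small one at (464,299). The side view agrees: stand at (268,322), dock at (290,238), tray at (410,365).

Run:
```python
from h import *
def rect(P):
    r=cv2.minAreaRect((P[:,:2]*1000).astype(np.float32)); return np.round(r[0],1),np.round(r[1],1),round(r[2],1),len(P)
C={n:dict(np.load('pics/%s0.npz'%n)) for n in('top','side')}
W={n:pts(C[n]) for n in C}
t=W['top']; 
for n,px in dict(top=[(337,258),(265,290),(425,297),(462,211),(402,336),(200,290),(297,160),(388,158)]).items():
    for u,v in px: print((u,v),W[n][v,u].round(4))
# dock plate by brightness/height
for n in C:
    w=W[n]; z=w[...,2]
    c0=t[275,310,:2]; near=np.hypot(w[...,0]-c0[0],w[...,1]-c0[1])<.14
    m=near&(z>.006)
    k=cv2.morphologyEx(m.astype(np.uint8),cv2.MORPH_OPEN,np.ones((2,2)))
    nn,l,st,ce=cv2.connectedComponentsWithStats(k); i=1+st[1:,4].argmax()
    print(n,'dock',rect(w[(l==i)]), 'bg z',np.nanmedian(z[near&~m]))
    m=near&(l==i)&(z>.083); print(' knob top',rect(w[m]),np.median(w[m],0).round(4))
    for nm,(u,v),rad,zl,zh in(('stand',(425,297),.06,.04,.056),('tray',(462,211),.1,.014,.03),('forktop',(425,297),.06,.09,.125)):
        c1=t[v,u,:2]; nr=np.hypot(w[...,0]-c1[0],w[...,1]-c1[1])<rad
        m=nr&(z>zl)&(z<zh)
        if m.any(): print(n,nm,rect(w[m]),np.median(w[m],0).round(4))
```

```text
(337, 258) [0.5186 0.0326 0.0994]
(265, 290) [0.4672 0.1859 0.0446]
(425, 297) [ 0.4328 -0.1405  0.0938]
(462, 211) [ 0.6334 -0.2549  0.0067]
(402, 336) [ 0.3549 -0.0827  0.1401]
(200, 290) [0.4779 0.3307 0.0106]
(297, 160) [0.7411 0.1087 0.0814]
(388, 158) [ 0.7416 -0.0889  0.0708]
top dock (array([497.9,  91.6]), array([ 74.2, 212.3]), 25.7, 3288) bg z 0.0005875991890131882
 knob top (array([526.5,  34.3]), array([22.7, 20.7]), 0.0, 115) [0.5255 0.0344 0.0977]
top stand (array([ 441.5, -148.1]), array([64.6, 64.9]), 3.0, 804) [ 0.4366 -0.1433  0.0505]
top tray (array([ 631.5, -248.9]), array([111.7, 112. ]), 1.1, 489) [ 0.6316 -0.2491  0.0211]
top forktop (array([ 441.2, -148.3]), array([17.9, 19.4]), 3.6, 112) [ 0.44   -0.1462  0.1146]
side dock (array([497. , 107.1]), array([ 86.4, 246.4]), 24.9, 3665) bg z 0.0011065081632724016
 knob top (array([527.8,  29.2]), array([23. , 21.8]), 36.3, 161) [0.5274 0.0247 0.0952]
side stand (array([ 441.7, -149.9]), array([64.7, 68. ]), 2.3, 1275) [ 0.4399 -0.1623  0.0506]
side tray (array([ 631.8, -250.7]), array([111. , 113.7]), 0.8, 1379) [ 0.6324 -0.2626  0.0206]
side forktop (array([ 441.8, -150.9]), array([18.2, 21.1]), 2.9, 276) [ 0.4413 -0.1571  0.1086]
```

```bash
cat >> h.py <<'E'
def rel(p,yaw=None,rot=None):
    "row (cm, rad) from measured pose to world pos p, tool down with yaw"
    s=arm.state(); R0=R.from_euler('xyz',s['tcp_rot']); R1=rot or R.from_euler('xyz',[np.pi,0,yaw])
    return np.r_[R0.inv().apply(np.array(p)-s['tool_pos'])*100,(R0.inv()*R1).as_rotvec()].round(3).tolist()
E
python3 - <<'E'
from h import *
c=cap('wrist'); print(c['tool_from_camera'].round(3).tolist(),c['fx'])
print(rel([.44,.06,.30],np.pi/2)); print(rel([.44,-.03,.30],np.pi/2))
E
```

```text
[[-0.001, 0.971, 0.24, 0.067], [1.0, 0.001, 0.0, 0.0], [0.0, 0.24, -0.971, -0.17], [0.0, 0.0, 0.0, 1.0]] 380.17998692559945
[-39.824, -37.828, -8.619, -0.001, 0.001, 1.248]
[-42.679, -46.363, -8.608, -0.001, 0.001, 1.248]
```

Request:
play_rows --pt "-4 -4 -5 0 0 0.125" --pt "-9 -8 -8 0 0 0.25" --pt "-13 -12 -8 0 0 0.4" --pt "-17 -16 -8 0 0 0.55" --pt "-21.5 -20.5 -8 0 0 0.7" --pt "-26 -25 -8 0 0 0.85" --pt "-30 -29 -8 0 0 1.0" --pt "-34.5 -33.5 -8 0 0 1.15" --pt "-38 -38 -8 0 0 1.248" --pt "-41 -42 -7 0 0 1.248" --fingers 0

```text
time: 1.4
tool_pos: [0.4389, 0.0147, 0.2843]
tcp_rot: [3.14, -0.0, 1.569]
wrist_force: [-0.6, -0.2, -0.1]
gripper_width: 0.997
```

Request:
play_rows --pt "0 0 0 0 0 0" --pt "0 0 0 0 0 0" --pt "0 0 0 0 0 0"

```text
time: 1.78
tool_pos: [0.4378, 0.0181, 0.2842]
tcp_rot: [3.141, -0.0, 1.573]
wrist_force: [-0.3, 0.2, 0.3]
gripper_width: 0.999
```

Run:
```python
from h import *
s=arm.state(); print(s['time'],s['tool_pos'],s['tcp_rot'],s['qpos'],s['wrist_force'])
c=cap('wrist'); save('w1',c['color']); np.savez('pics/w1.npz',**c)
w=pts(c); z=w[...,2]
def rect(P):
    r=cv2.minAreaRect((P[:,:2]*1000).astype(np.float32)); return np.round(r[0],1),np.round(r[1],1),round(r[2],1),len(P)
d=np.hypot(w[...,0]-.4415,w[...,1]+.148)
for a,b,r in((.045,.0525,.06),(.0525,.06,.03),(.1,.125,.03)):
    m=(d<r)&(z>a)&(z<b); print(a,m.sum(), rect(w[m]) if m.any() else '')
m=(np.hypot(w[...,0]-.498,w[...,1]-.0916)<.125)&(z>.005); m=cv2.morphologyEx(m.astype(np.uint8),cv2.MORPH_OPEN,np.ones((3,3)))>0
print('dock',rect(w[m])); 
# dock-frame profile along bar
dr=np.array([np.cos(np.radians(115.7)),np.sin(np.radians(115.7))]); o=np.array([.527,.0312])
q=w[...,:2]-o; X=q@dr*1000; Y=q@np.array([-dr[1],dr[0]])*1000
for x in range(56,176,3):
    k=(abs(X-x)<1.5)&(abs(Y)<14)&(z>.033)
    print(x,k.sum(), (Y[k].min().round(1),Y[k].max().round(1),np.median(Y[k]).round(1),(1000*z[k].max()).round(1)) if k.any() else '')
m=(np.hypot(X,Y)<20)&(z>.09); print('knob',rect(w[m]),np.median(z[m]))
```

```text
1.775 [0.43776017 0.01807569 0.2841734 ] [ 3.14121310e+00 -4.42009523e-04  1.57273257e+00] [1.46821154e-02 5.94556298e-02 1.72045852e+00 4.46907915e-04
 1.36129337e+00 1.26530906e-02] [-0.30662842  0.21438803  0.33399244]
0.045 1268 (array([ 440.7, -155.9]), array([64. , 47.3]), 3.5, 1268)
0.0525 125 (array([ 440.2, -137. ]), array([17.5,  8.5]), 0.6, 125)
0.1 75 (array([ 440.6, -139.5]), array([ 2.7, 16.8]), 88.4, 75)
dock (array([458.7,  74.7]), array([164.4, 213.3]), 25.2, 118707)
56 18 (np.float64(-4.1), np.float64(1.5), np.float64(-0.9), np.float64(44.0))
59 17 (np.float64(-4.3), np.float64(1.4), np.float64(-1.2), np.float64(43.4))
62 16 (np.float64(-3.9), np.float64(1.7), np.float64(-0.9), np.float64(44.4))
65 38 (np.float64(-13.2), np.float64(10.5), np.float64(-0.7), np.float64(51.4))
68 74 (np.float64(-13.0), np.float64(10.5), np.float64(-0.1), np.float64(52.6))
71 73 (np.float64(-13.1), np.float64(10.6), np.float64(-1.1), np.float64(51.9))
74 40 (np.float64(-12.9), np.float64(10.1), np.float64(-0.6), np.float64(50.9))
77 18 (np.float64(-4.1), np.float64(1.3), np.float64(-1.2
[... 1862 characters left out ...]
np.float64(11.9), np.float64(0.4), np.float64(51.7))
152 88 (np.float64(-13.8), np.float64(11.6), np.float64(1.3), np.float64(52.0))
155 83 (np.float64(-14.0), np.float64(11.8), np.float64(0.1), np.float64(52.0))
158 90 (np.float64(-14.0), np.float64(11.8), np.float64(0.5), np.float64(52.3))
161 87 (np.float64(-13.8), np.float64(11.7), np.float64(0.6), np.float64(52.4))
164 87 (np.float64(-13.1), np.float64(11.6), np.float64(0.8), np.float64(52.0))
167 83 (np.float64(-13.8), np.float64(11.6), np.float64(-0.4), np.float64(52.5))
170 38 (np.float64(-12.4), np.float64(8.4), np.float64(-0.8), np.float64(51.3))
173 0 
knob (array([526.3,  34.1]), array([23.1, 22.9]), 70.7, 512) 0.0972687697933046
```

View pics/w1.png

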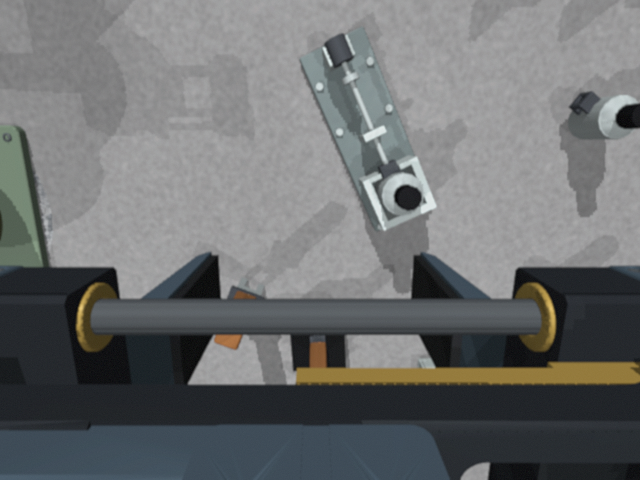

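The wrist view shows the dock with its collar at (374,132) and the middle fork's handle at (318,352) in the stand, with its flange long along world y. I'll grip the fork with the jaws along its x.

Run:
```python
from h import *
print(rel([.4412,-.1483,.15],np.radians(93)),rel([.4412,-.1483,.054],np.radians(93)))
```

```text
[-16.647, 0.301, 13.414, 0.0, -0.0, -0.05] [-16.65, 0.297, 23.014, 0.0, -0.0, -0.05]
```

Request:
play_rows --pt "-4 0.1 1 0 0 -0.02" --pt "-9 0.2 3 0 0 -0.05" --pt "-13 0.3 7 0 0 -0.05" --pt "-16.6 0.3 10.5 0 0 -0.05" --pt "-16.65 0.3 13 0 0 -0.05" --pt "-16.65 0.3 13 0 0 -0.05" --pt "-16.65 0.3 13 0 0 -0.05" --fingers 90 --grip_force 45

```text
time: 2.7
tool_pos: [0.4419, -0.149, 0.1551]
tcp_rot: [3.14, 0.001, 1.622]
wrist_force: [0.5, 0.1, 0.0]
gripper_width: 0.647
```

Run:
```python
from h import *
print(arm.state()['tool_pos'],arm.state()['gripper_width'],rel([.4412,-.1483,.054],np.radians(93)))
c=cap('top'); w=pts(c); save('t2',cv2.resize(c['color'][200:380,330:510],None,fx=3,fy=3))
```

```text
[ 0.44194256 -0.14895898  0.15505506] 0.6473476189115992 [0.076, -0.09, 10.105, 0.002, 0.001, -0.001]
```

View pics/t2.png

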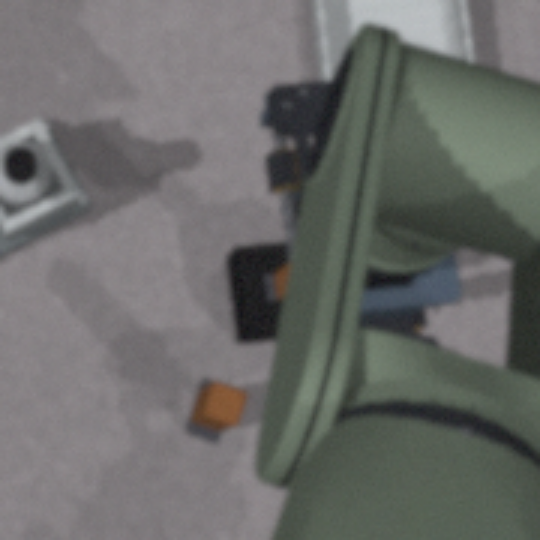

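The top view is mostly blocked by the arm. The fork handle at (283,283) in the crop looks undisturbed between the fingers, so I'll go down and grip it.

Request:
play_rows --pt "0.05 -0.05 3 0 0 0" --pt "0.05 -0.05 6 0 0 0" --pt "0.05 -0.05 8.5 0 0 0" --pt "0.05 -0.05 10.1 0 0 0" --pt "0.05 -0.05 10.1 0 0 0" --pt "0.05 -0.05 10.1 0 0 0"

```text
time: 3.5
tool_pos: [0.4416, -0.1492, 0.0542]
tcp_rot: [3.139, 0.001, 1.621]
wrist_force: [0.6, 0.6, 0.3]
gripper_width: 0.646
```

Request:
play_rows --pt "0 0 0 0 0 0" --pt "0 0 0 0 0 0" --pt "0 0 0 0 0 0" --pt "0 0 0 0 0 0" --pt "0 0 0 0 0 0" --pt "0 0 0 0 0 0" --fingers 255 --grip_force 45

```text
time: 4.25
tool_pos: [0.4405, -0.1491, 0.053]
tcp_rot: [3.141, -0.0, 1.621]
wrist_force: [-0.3, -0.2, 0.5]
gripper_width: 0.199
```

```bash
cat >> h.py <<'E'
A=np.radians(115.15); DX=np.array([np.cos(A),np.sin(A)]); DY=np.array([-DX[1],DX[0]])
a0=np.radians(115.7); _dx=np.array([np.cos(a0),np.sin(a0)]); _dy=np.array([-_dx[1],_dx[0]])
B=np.array([.527,.0312])+.083*_dx-.0013*_dy   # bare_bar point, seen by wrist camera
def bar(x,y,z): return np.r_[B+DX*(x-83)/1000+DY*y/1000,z]   # dock x in mm, y off the bar line in mm
YD=A-np.pi/2
E
python3 - <<'E'
from h import *
print(bar(112,0,0)); print(rel(bar(112,0,.115),YD))
E
```

```text
[0.479853  0.1328039 0.       ]
[27.958, 5.337, -6.201, 0.0, -0.0, 1.182]
```

Request:
play_rows --pt "0 0 -2 0 0 0" --pt "0 0 -4.5 0 0 0" --pt "0 0 -7 0 0 0" --pt "0 0 -7 0 0 0"

```text
time: 4.75
tool_pos: [0.4416, -0.1495, 0.1242]
tcp_rot: [3.138, 0.001, 1.621]
wrist_force: [-0.2, 0.3, -0.3]
gripper_width: 0.196
```

Request:
play_rows --pt "3 0.5 0 0 0 0.13" --pt "7 1.3 0 0 0 0.3" --pt "11 2.1 0 0 0 0.47" --pt "15 2.9 0 0 0 0.64" --pt "19 3.7 0 0 0 0.81" --pt "23 4.4 0 0 0 0.98" --pt "26.5 5.1 0 0 0 1.12" --pt "28 5.35 0 0 0 1.182" --pt "28 5.35 0 0 0 1.182" --pt "28 5.35 0 0 0 1.182"

```text
time: 6.0
tool_pos: [0.4792, 0.1326, 0.1221]
tcp_rot: [-3.141, 0.002, 0.44]
wrist_force: [0.5, 0.4, -1.2]
gripper_width: 0.194
```

Run:
```python
from h import *
s=arm.state(); print(s['time'],s['tool_pos'],s['tcp_rot'],s['wrist_force'],s['gripper_width'])
print(rel(bar(112,0,.115),YD),rel(bar(112,0,.072),YD))
a=cap('wrist'); b=cap('side')
np.savez('pics/w3.npz',**a)
u=b['color'][170:290,220:360]
im=np.hstack([cv2.resize(a['color'],(400,300)),cv2.resize(u,(350,300),interpolation=cv2.INTER_CUBIC)]); save('ws3',im)
```

```text
6.0 [0.47923236 0.13255558 0.12207535] [-3.14147317e+00  1.93647100e-03  4.39519983e-01] [ 0.5013235   0.37481942 -1.23715516] 0.19407275501967225
[0.068, 0.004, 0.707, -0.0, 0.002, 0.001] [0.076, 0.005, 5.007, -0.0, 0.002, 0.001]
```

View pics/ws3.png

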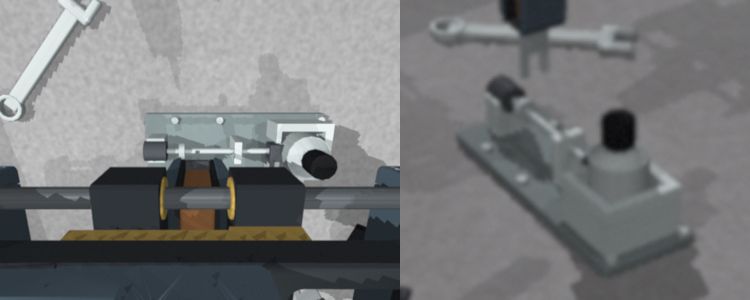

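The fork hangs face-on above the bar: its tines are at about (535,60) in the right-hand side view, with the bar below. I'll check the lateral offset using the side camera's depth.

Run:
```python
from h import *
for n in('side','wrist'):
    b=cap(n); w=pts(b); q=w[...,:2]-B; X=q@DX*1000+83; Y=q@DY*1000; z=w[...,2]*1000
    for nm,m in (('bar',(X>78)&(X<120)&(abs(Y)<9)&(z>36)&(z<47)),('tines',(abs(X-112)<12)&(abs(Y)<20)&(z>70)&(z<96)),('blade',(abs(X-112)<12)&(abs(Y)<20)&(z>98)&(z<118)),('lug',(X>62)&(X<76)&(abs(Y)<18)&(z>47)&(z<56)),('collar',(X>115)&(X<140)&(abs(Y)<14)&(z>31)&(z<55))):
        if m.sum()>3: print(n,nm,m.sum(),'Y',np.percentile(Y[m],[3,50,97]).round(1),'X',np.percentile(X[m],[3,50,97]).round(1),'z',z[m].min().round(1),z[m].max().round(1))
    m=(abs(X-112)<12)&(abs(Y)<20)&(z>70)&(z<95)
    print(np.histogram(Y[m],np.arange(-16,17,2)))
```

```text
side bar 42 Y [-3.7  0.4  2.7] X [ 84.7 100.8 118.7] z 39.3 45.7
side tines 57 Y [-12.1   3.4  11.2] X [107.3 110.2 113.6] z 79.2 95.1
side blade 101 Y [-11.5   1.2  11.5] X [107.  109.6 112.4] z 98.1 117.4
side lug 51 Y [-9.8  1.  11.5] X [62.5 65.8 71.7] z 47.2 54.2
side collar 74 Y [-9.6  0.8  8.1] X [118.  126.  132.8] z 32.7 51.2
(array([0, 2, 6, 6, 9, 4, 0, 0, 0, 3, 5, 6, 8, 6, 0, 0]), array([-16, -14, -12, -10,  -8,  -6,  -4,  -2,   0,   2,   4,   6,   8,
        10,  12,  14,  16]))
wrist bar 519 Y [-3.5 -1.6  1.7] X [ 78.8  97.3 119.1] z 38.2 44.7
wrist tines 55 Y [-11.9 -11.6 -11.4] X [110.  112.2 113.9] z 80.1 95.7
wrist blade 53 Y [-11.9 -11.7 -11.4] X [110.1 111.7 113.7] z 98.2 109.8
wrist lug 430 Y [-12.1  -1.3  10.2] X [65.4 69.2 72.9] z 47.2 51.4
wrist collar 477 Y [-9.1 -1.7  5.5] X [115.7 127.7 138.7] z 37.2 50.1
(array([ 0,  0, 52,  0,  0,  0,  0,  0,  0,  0,  0,  0,  0,  0,  0,  0]), array([-16, -14, -12, -10,  -8,  -6,  -4,  -2,   0,   2,   4,   6,   8,
        10,  12,  14,  16]))
```

Request:
play_rows --pt "0.1 0 1 0 0.002 0" --pt "0.1 0 2 0 0.002 0" --pt "0.1 0 2.8 0 0.002 0" --pt "0.1 0 3.2 0 0.002 0" --pt "0.1 0 3.5 0 0.002 0" --pt "0.1 0 3.7 0 0.002 0" --pt "0.1 0 3.9 0 0.002 0"

```text
time: 7.08
tool_pos: [0.481, 0.1337, 0.084]
tcp_rot: [3.142, -0.003, 0.439]
wrist_force: [0.8, 0.4, -0.4]
gripper_width: 0.194
```

Request:
play_rows --pt "0 0 0.3 0 0 0" --pt "0 0 0.6 0 0 0" --pt "0 0 0.9 0 0 0" --pt "0 0 1.1 0 0 0" --pt "0 0 1.1 0 0 0" --pt "0 0 1.1 0 0 0"

```text
time: 7.82
tool_pos: [0.4809, 0.1337, 0.073]
tcp_rot: [-3.142, -0.002, 0.439]
wrist_force: [-0.2, 0.1, -0.6]
gripper_width: 0.2
```

Run:
```python
from h import *
s=arm.state(); print(s['time'],s['tool_pos'],s['tcp_rot'],s['wrist_force'])
d=(s['tool_pos'][:2]-B); print('X',d@DX*1000+83,'Y',d@DY*1000)
print('tool dir of +dock x', R.from_euler('xyz',s['tcp_rot']).inv().apply(np.r_[DX,0]).round(3))
```

```text
7.825 [0.48094204 0.1337249  0.07301141] [-3.14154167e+00 -2.25355486e-03  4.38769125e-01] [-0.19538181  0.13333074 -0.64293973]
X 112.37085965996887 Y -1.3772177325597281
tool dir of +dock x [-0. -1.  0.]
```

Request:
play_rows --pt "0 -0.2 0 0 0 0" --pt "0 -0.4 0 0 0 0" --pt "0 -0.6 0 0 0 0" --pt "0 -0.7 0 0 0 0" --pt "0 -0.7 0 0 0 0"

```text
time: 8.45
tool_pos: [0.4778, 0.1401, 0.073]
tcp_rot: [-3.142, -0.002, 0.439]
wrist_force: [-0.3, -0.7, -0.7]
gripper_width: 0.195
```

Request:
play_rows --pt "0 -0.1 0 0 0 0" --pt "0 -0.1 0 0 0 0"

```text
time: 8.7
tool_pos: [0.4775, 0.141, 0.073]
tcp_rot: [-3.142, -0.002, 0.439]
wrist_force: [-0.4, -0.1, -0.7]
gripper_width: 0.202
```

Request:
play_rows --pt "0 -0.1 0 0 0 0" --pt "0 -0.1 0 0 0 0"

```text
time: 8.95
tool_pos: [0.477, 0.1419, 0.073]
tcp_rot: [-3.142, -0.002, 0.439]
wrist_force: [0.5, -0.3, -0.7]
gripper_width: 0.191
```

Request:
play_rows --pt "0 -0.1 0 0 0 0" --pt "0 -0.1 0 0 0 0"

```text
time: 9.2
tool_pos: [0.4766, 0.1428, 0.073]
tcp_rot: [-3.141, -0.002, 0.439]
wrist_force: [0.2, 0.4, -0.0]
gripper_width: 0.195
```

Request:
play_rows --pt "0 -0.1 0 0 0 0" --pt "0 -0.1 0 0 0 0"

```text
time: 9.45
tool_pos: [0.4761, 0.1437, 0.0729]
tcp_rot: [-3.142, -0.002, 0.439]
wrist_force: [1.3, 0.3, -1.4]
gripper_width: 0.195
```

Request:
play_rows --pt "0 -0.1 0 0 0 0" --pt "0 -0.1 0 0 0 0"

```text
time: 9.7
tool_pos: [0.476, 0.1441, 0.0729]
tcp_rot: [3.141, -0.002, 0.439]
wrist_force: [1.7, -2.6, -1.8]
gripper_width: 0.193
```

Request:
play_rows --pt "0 -0.1 0 0 0 0" --pt "0 -0.1 0 0 0 0"

```text
time: 9.95
tool_pos: [0.4756, 0.1451, 0.0729]
tcp_rot: [3.141, -0.002, 0.439]
wrist_force: [2.1, -4.2, -1.8]
gripper_width: 0.195
```

Request:
play_rows --pt "0 -0.1 0 0 0 0" --pt "0 -0.2 0 0 0 0" --pt "0 -0.2 0 0 0 0"

```text
time: 10.32
tool_pos: [0.4746, 0.147, 0.0729]
tcp_rot: [3.141, -0.002, 0.439]
wrist_force: [3.9, -5.8, -1.7]
gripper_width: 0.191
```

Request:
play_rows --pt "0 -0.1 0 0 0 0" --pt "0 -0.2 0 0 0 0" --pt "0 -0.2 0 0 0 0"

```text
time: 10.7
tool_pos: [0.4738, 0.1487, 0.0729]
tcp_rot: [3.141, -0.002, 0.439]
wrist_force: [2.4, -5.9, -2.4]
gripper_width: 0.197
```

Request:
play_rows --pt "0 -0.1 0 0 0 0" --pt "0 -0.1 0 0 0 0" --pt "0 -0.1 0 0 0 0"

```text
time: 11.08
tool_pos: [0.4734, 0.1495, 0.0729]
tcp_rot: [3.14, -0.002, 0.439]
wrist_force: [2.8, -6.9, -1.9]
gripper_width: 0.193
```

Request:
play_rows --pt "0 -0.1 0 0 0 0" --pt "0 -0.1 0 0 0 0" --pt "0 -0.1 0 0 0 0"

```text
time: 11.45
tool_pos: [0.4731, 0.1504, 0.0729]
tcp_rot: [3.14, -0.002, 0.44]
wrist_force: [2.5, -6.2, -2.1]
gripper_width: 0.193
```

```bash
cat > chk.py <<'E'
from h import *
s=arm.state(); print(s['time'],s['tool_pos'],'f along bar',s['wrist_force'][:2]@DX,s['wrist_force'])
d=(s['tool_pos'][:2]-B); print('X',d@DX*1000+83,'Y',d@DY*1000)
w=pts(cap('side')); q=w[...,:2]-[.5265,.0341]; m=(np.hypot(q[...,0],q[...,1])<.022)&(w[...,2]>.085); m=m&(w[...,2]>np.nanpercentile(w[m][:,2],60)); print('knob side',np.median(w[m],0), m.sum())
w=pts(cap('top')); q=w[...,:2]-[.5265,.0341]; m=(np.hypot(q[...,0],q[...,1])<.02)&(w[...,2]>.085); print('knob top',np.median(w[m],0) if m.any() else 0, m.sum())
E
python3 chk.py
```

```text
11.45 [0.47308942 0.15036705 0.07294882] f along bar -6.647643657467271 [ 2.48008256 -6.17945785 -2.10252494]
X 130.7725851207413 Y -1.3417715729885267
knob side [0.52412645 0.03821713 0.10243128] 78
knob top [0.52204062 0.04229036 0.10211046] 112
```

Request:
play_rows --pt "0 -0.1 0 0 0 0" --pt "0 -0.1 0 0 0 0" --pt "0 -0.1 0 0 0 0"

```text
time: 11.92
tool_pos: [0.4726, 0.1513, 0.0729]
tcp_rot: [3.14, -0.002, 0.439]
wrist_force: [2.2, -5.8, -2.5]
gripper_width: 0.197
```

```bash
python3 chk.py
```

```text
11.925 [0.47262453 0.15127108 0.07293997] f along bar -6.190239237679152 [ 2.24587011 -5.78411178 -2.54743675]
X 131.7884890754449 Y -1.3051595974943562
knob side [0.52387816 0.03827723 0.10335413] 80
knob top [0.5224654  0.0420912  0.10212257] 118
```

Request:
play_rows --pt "0 -0.1 0 0 0 0" --pt "0 -0.1 0 0 0 0" --pt "0 -0.1 0 0 0 0"

```text
time: 12.4
tool_pos: [0.4723, 0.152, 0.0729]
tcp_rot: [3.14, -0.002, 0.44]
wrist_force: [2.9, -6.6, -2.2]
gripper_width: 0.195
```

```bash
python3 chk.py
python3 - <<'E'
from h import *
b=cap('side');save('s4',cv2.resize(b['color'][150:290,210:360],None,fx=4,fy=4,interpolation=cv2.INTER_CUBIC))
E
```

```text
12.4 [0.47227882 0.15200859 0.07290257] f along bar -7.18747566212751 [ 2.89978028 -6.57877907 -2.21761128]
X 132.60300483703531 Y -1.3056584111383365
knob side [0.52825989 0.02756173 0.11021036] 114
knob top [0.52470825 0.03280573 0.10822828] 171
```

View pics/s4.png

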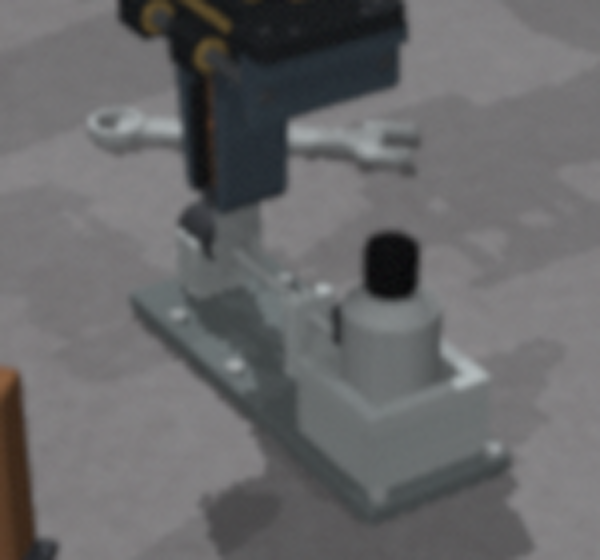

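The canister has popped up: the knob is at 110 mm and the fork is still holding at 7 N. Next I ease the bar back, then lift the fork clear.

Request:
play_rows --pt "0 0.2 0 0 0 0" --pt "0 0.4 0 0 0 0" --pt "0 0.6 0 0 0 0" --pt "0 0.9 0 0 0 0" --pt "0 1.2 0 0 0 0" --pt "0 1.5 0 0 0 0" --pt "0 1.5 0 0 0 0"

```text
time: 13.42
tool_pos: [0.4782, 0.1394, 0.073]
tcp_rot: [-3.141, -0.002, 0.438]
wrist_force: [-0.3, 0.3, -0.7]
gripper_width: 0.196
```

Request:
play_rows --pt "0 0 -0.8 0 0 0" --pt "0 0 -1.8 0 0 0" --pt "0 0 -3 0 0 0" --pt "0 0 -5 0 0 0" --pt "0 0 -6 0 0 0" --pt "0 0 -6 0 0 0"

```text
time: 14.18
tool_pos: [0.4787, 0.1392, 0.1339]
tcp_rot: [3.141, -0.004, 0.439]
wrist_force: [-0.1, -0.6, -1.1]
gripper_width: 0.198
```

```bash
python3 chk.py
python3 - <<'E'
from h import *
print(arm.state()['tcp_rot'],rel([.4405,-.1491,.125],1.621))
w=pts(cap('side')); t=arm.state()['tool_pos']; z=w[...,2]-t[2]; q=w[...,:2]-t[:2]; X=q@DX*1000;Y=q@DY*1000
for a in range(-44,-2,6):
    m=(abs(X)<15)&(abs(Y)<16)&(z*1000>a)&(z*1000<a+6)
    print(a,m.sum(),np.median(X[m]).round(1) if m.any() else '',(Y[m].min().round(1),Y[m].max().round(1)) if m.any() else '')
E
```

```text
14.175 [0.4786828  0.13922187 0.13389545] f along bar -0.5057146801545204 [-0.08514408 -0.5986534  -1.10136875]
X 118.30686327071484 Y -1.6683087873162559
knob side [0.52797586 0.02733087 0.11022434] 118
knob top [0.52487033 0.03248981 0.10867351] 161
[-3.14139287e+00 -1.41486722e-03  4.38758302e-01] [-15.617, 24.493, 0.739, 0.001, -0.001, -1.182]
-44 14 -0.3 (np.float64(-11.7), np.float64(11.2))
-38 25 -1.7 (np.float64(-11.6), np.float64(11.7))
-32 22 -1.1 (np.float64(-13.0), np.float64(10.7))
-26 28 -2.1 (np.float64(-11.9), np.float64(11.0))
-20 36 -1.9 (np.float64(-13.0), np.float64(11.5))
-14 33 -2.2 (np.float64(-13.3), np.float64(12.0))
-8 11 -3.4 (np.float64(-9.6), np.float64(11.6))
```

Request:
play_rows --pt "-1.5 2.5 0 0 0 -0.13" --pt "-3.6 5.6 0 0 0 -0.3" --pt "-5.8 9 0 0 0 -0.47" --pt "-8 12.5 0 0 0 -0.64" --pt "-10.2 16 0 0 0 -0.81" --pt "-12.4 19.5 0 0 0 -0.98" --pt "-14.5 22.8 0 0 0 -1.12" --pt "-15.6 24.5 0 0 0 -1.182" --pt "-15.6 24.5 0 0 0 -1.182" --pt "-15.6 24.5 0 0 0 -1.182"

```text
time: 15.58
tool_pos: [0.4408, -0.1483, 0.1322]
tcp_rot: [3.141, -0.002, 1.62]
wrist_force: [-1.0, 0.3, -1.2]
gripper_width: 0.192
```

Run:
```python
from h import *
s=arm.state();print(s['time'],s['tool_pos'],s['tcp_rot'],s['wrist_force'],rel([.4405,-.1491,.053],1.621))
w=pts(cap('side')); t=s['tool_pos']
for a in range(70,126,6):
    z=w[...,2]*1000; m=(abs(w[...,0]-t[0])<.017)&(abs(w[...,1]-t[1])<.022)&(z>a)&(z<a+6)
    if m.any(): P=w[m]*1000; print(a,m.sum(),P[:,0].min().round(1),P[:,0].max().round(1),P[:,1].min().round(1),np.median(P[:,1]).round(1),P[:,1].max().round(1))
```

```text
15.575 [ 0.44079979 -0.14833465  0.13216734] [ 3.14064292e+00 -1.72709143e-03  1.62001084e+00] [-0.95797406  0.29823192 -1.21096221] [-0.089, -0.041, 7.917, 0.001, -0.002, -0.001]
88 9 439.2 443.2 -160.4 -158.4 -137.1
94 17 439.3 443.5 -161.6 -158.8 -141.0
100 13 439.4 443.5 -162.2 -159.1 -140.9
106 16 439.4 443.8 -161.3 -158.8 -141.9
112 13 439.6 444.1 -161.2 -159.2 -144.3
118 13 440.2 444.3 -160.3 -158.6 -155.5
124 8 440.2 444.4 -161.5 -159.0 -158.4
```

Request:
play_rows --pt "-0.09 -0.04 1.5 0 0 0" --pt "-0.09 -0.04 3 0 0 0" --pt "-0.09 -0.04 3.7 0 0 0" --pt "-0.09 -0.04 4.2 0 0 0" --pt "-0.09 -0.04 4.7 0 0 0" --pt "-0.09 -0.04 4.7 0 0 0"

```text
time: 16.38
tool_pos: [0.4407, -0.1498, 0.0855]
tcp_rot: [3.14, -0.001, 1.621]
wrist_force: [-0.1, -0.1, -0.4]
gripper_width: 0.195
```

Request:
play_rows --pt "0 0 0.7 0 0 0" --pt "0 0 1.4 0 0 0" --pt "0 0 2 0 0 0" --pt "0 0 2.6 0 0 0" --pt "0 0 2.9 0 0 0" --pt "0 0 2.9 0 0 0"

```text
time: 17.12
tool_pos: [0.4407, -0.1498, 0.0564]
tcp_rot: [3.14, -0.001, 1.621]
wrist_force: [0.5, -0.4, -0.8]
gripper_width: 0.194
```

Smooth insertion. I'll lower the last 3 mm and release.

Request:
play_rows --pt "0 0 0.1 0 0 0" --pt "0 0 0.2 0 0 0" --pt "0 0 0.3 0 0 0" --pt "0 0 0.3 0 0 0"

```text
time: 17.62
tool_pos: [0.4408, -0.1498, 0.0536]
tcp_rot: [3.14, -0.001, 1.621]
wrist_force: [-0.0, -0.2, -1.1]
gripper_width: 0.195
```

Request:
play_rows --pt "0 0 0 0 0 0" --pt "0 0 0 0 0 0" --pt "0 0 0 0 0 0" --pt "0 0 0 0 0 0" --fingers 90

```text
time: 18.12
tool_pos: [0.4409, -0.1499, 0.0536]
tcp_rot: [3.14, -0.001, 1.621]
wrist_force: [0.2, 0.7, 0.3]
gripper_width: 0.605
```

Request:
play_rows --pt "0 0 -2 0 0 0" --pt "0 0 -5 0 0 0" --pt "0 0 -9 0 0 0" --pt "0 0 -13 0 0 0" --pt "0 0 -15 0 0 0" --pt "0 0 -15 0 0 0"

```text
time: 18.88
tool_pos: [0.4414, -0.1503, 0.205]
tcp_rot: [3.136, 0.001, 1.621]
wrist_force: [0.3, -0.2, 0.1]
gripper_width: 0.65
```

Run:
```python
from h import *
s=arm.state();print(s['time'],s['tool_pos'],s['qpos'])
def rect(P):
    r=cv2.minAreaRect((P[:,:2]*1000).astype(np.float32)); return np.round(r[0],1),np.round(r[1],1),round(r[2],1),len(P)
for n in('side','top','wrist'):
    c=cap(n); w=pts(c); z=w[...,2]
    m=(np.hypot(w[...,0]-.441,w[...,1]+.149)<.025)&(z>.09)&(z<.13)
    if m.any(): print(n,'fork',rect(w[m]),'top z',np.percentile(z[m],98))
    m=(np.hypot(w[...,0]-.526,w[...,1]-.032)<.02)&(z>.1)
    if m.any(): print(n,'knob',rect(w[m]),np.median(w[m],0),m.sum())
print(rel([.526,.031,.15],YD))
```

```text
18.875 [ 0.44141208 -0.1502797   0.20496309] [-3.53903644e-01  1.52108179e-01  1.81614757e+00  1.65241507e-03
  1.16819112e+00 -4.04590633e-01]
side fork (array([ 442. , -151.3]), array([18.4, 19.9]), 2.0, 288) top z 0.11706901986666335
side knob (array([527.9,  31.2]), array([25.8, 23.7]), 66.2, 147) [0.52776244 0.02610062 0.10955041] 147
top fork (array([ 440.9, -145.3]), array([12.6, 17.9]), 87.1, 74) top z 0.11865420316108488
top knob (array([527.3,  32.9]), array([22.8, 22.6]), 18.3, 114) [0.52654575 0.03272789 0.10985864] 114
wrist fork (array([ 440.8, -148.9]), array([17.8, 17.7]), 2.7, 779) top z 0.1159399766455283
[17.604, 9.52, 5.265, -0.001, -0.001, 1.182]
```

Run:
```python
from h import *
print(rel([.527,.0323,.15],1.621))
```

```text
[17.729, 9.627, 5.265, -0.0, -0.002, -0.0]
```

Request:
play_rows --pt "3 1.6 0.5 0 0 0" --pt "7 3.8 1.5 0 0 0" --pt "11 6 2.5 0 0 0" --pt "15 8.1 3.5 0 0 0" --pt "17.7 9.6 4.5 0 0 0" --pt "17.7 9.6 5.2 0 0 0" --pt "17.7 9.6 5.2 0 0 0" --pt "17.7 9.6 5.2 0 0 0"

```text
time: 20.02
tool_pos: [0.5273, 0.0307, 0.1519]
tcp_rot: [3.14, -0.001, 1.62]
wrist_force: [0.2, -0.4, -0.2]
gripper_width: 0.648
```

Run:
```python
from h import *
print(arm.state()['tool_pos'],rel([.527,.0323,.084],1.621))
```

```text
[0.52725071 0.03067853 0.15192074] [0.159, -0.027, 6.792, 0.001, -0.001, -0.001]
```

Request:
play_rows --pt "0.15 0 2 0 0 0" --pt "0.15 0 4 0 0 0" --pt "0.15 0 5.5 0 0 0" --pt "0.15 0 6.5 0 0 0" --pt "0.15 0 6.8 0 0 0" --pt "0.15 0 6.8 0 0 0"

```text
time: 20.78
tool_pos: [0.528, 0.0332, 0.0842]
tcp_rot: [3.139, -0.001, 1.621]
wrist_force: [0.4, 0.6, -0.2]
gripper_width: 0.648
```

Request:
play_rows --pt "0 0 0 0 0 0" --pt "0 0 0 0 0 0" --pt "0 0 0 0 0 0" --pt "0 0 0 0 0 0" --pt "0 0 0 0 0 0" --fingers 255 --grip_force 30

```text
time: 21.4
tool_pos: [0.5277, 0.0332, 0.0841]
tcp_rot: [3.14, -0.001, 1.621]
wrist_force: [-0.1, -0.6, 0.9]
gripper_width: 0.252
```

Request:
play_rows --pt "0 0 -0.5 0 0 0" --pt "0 0 -1.2 0 0 0" --pt "0 0 -2.2 0 0 0" --pt "0 0 -3.5 0 0 0" --pt "0 0 -5 0 0 0" --pt "0 0 -6.5 0 0 0" --pt "0 0 -7.5 0 0 0" --pt "0 0 -7.5 0 0 0"

```text
time: 22.4
tool_pos: [0.5281, 0.0332, 0.1599]
tcp_rot: [3.138, -0.001, 1.621]
wrist_force: [-0.5, 0.7, -1.5]
gripper_width: 0.252
```

Run:
```python
from h import *
s=arm.state();print(s['time'],s['tool_pos'],s['wrist_force'],s['gripper_width'])
print(rel([.6317,-.2497,.15],1.621))
w=pts(cap('side')); t=s['tool_pos'];z=w[...,2]
for a in range(60,160,8):
    m=(abs(w[...,0]-t[0])<.03)&(abs(w[...,1]-t[1])<.035)&(z*1000>a)&(z*1000<a+8)
    if m.any(): P=w[m]*1000; print(a,m.sum(),np.percentile(P,[2,98],axis=0)[:,:2].round(1).tolist())
c=cap('side')['color']; save('s5',cv2.resize(c[120:290,210:400],None,fx=3,fy=3))
```

```text
22.4 [0.52814937 0.03316021 0.15992158] [-0.5344767   0.66611039 -1.47531599] 0.25155299681957194
[-28.769, 8.925, 1.003, 0.004, -0.001, -0.0]
100 7 [[511.4, 11.3], [548.6, 25.3]]
108 105 [[507.8, 9.5], [549.3, 30.2]]
116 109 [[507.5, 9.2], [548.8, 29.5]]
124 114 [[507.5, 9.3], [548.2, 56.5]]
132 120 [[507.0, 8.8], [548.7, 58.2]]
140 119 [[507.8, 8.9], [548.3, 55.6]]
148 114 [[508.2, 8.5], [548.2, 27.9]]
156 156 [[509.1, 11.2], [545.7, 33.1]]
```

View pics/s5.png

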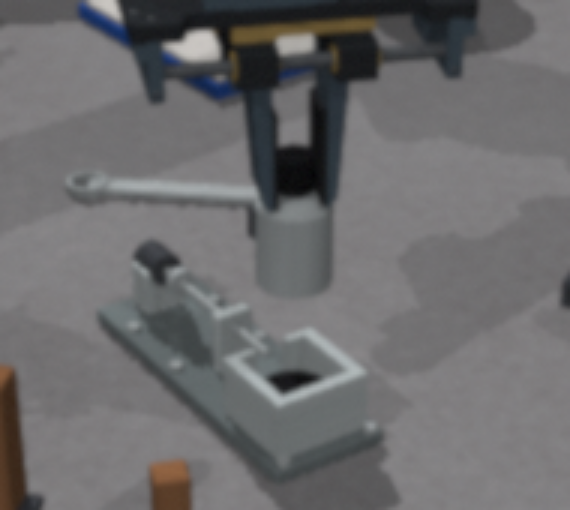

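The canister hangs upright by its knob and the socket is empty, so I carry it to the tray.

Request:
play_rows --pt "-2 0.6 0 0 0 0" --pt "-5 1.6 0 0 0 0" --pt "-9 2.8 0 0 0 0" --pt "-13.5 4.2 0 0 0 0" --pt "-18 5.6 0 0 0 0" --pt "-22.5 7 0 0 0 0" --pt "-26 8.1 0 0 0 0" --pt "-28 8.7 0 0 0 0" --pt "-28.75 8.9 0.5 0 0 0" --pt "-28.75 8.9 1 0 0 0"

```text
time: 23.75
tool_pos: [0.6304, -0.2491, 0.1481]
tcp_rot: [3.141, -0.002, 1.621]
wrist_force: [0.4, 0.9, -1.9]
gripper_width: 0.255
```

Request:
play_rows --pt "0 0 2 0 0 0" --pt "0 0 4 0 0 0" --pt "0 0 6 0 0 0" --pt "0 0 7.2 0 0 0" --pt "0 0 7.8 0 0 0" --pt "0 0 7.8 0 0 0" --pt "0 0 7.8 0 0 0"

```text
time: 24.62
tool_pos: [0.6315, -0.2496, 0.0717]
tcp_rot: [3.138, -0.0, 1.621]
wrist_force: [0.0, 0.3, -2.0]
gripper_width: 0.258
```

Run:
```python
from h import *
s=arm.state();print(s['time'],s['tool_pos'],s['tcp_rot'],s['wrist_force'],s['gripper_width'])
w=pts(cap('side')); t=s['tool_pos'];z=w[...,2]
m=(abs(w[...,0]-t[0])<.024)&(abs(w[...,1]-t[1]+.015)<.012)&(z<t[2]-.005)
print(np.percentile(z[m],[0,1,3,10,50]), m.sum())
```

```text
24.625 [ 0.63153841 -0.24961082  0.07169955] [ 3.13829349e+00 -2.28693788e-04  1.62088903e+00] [ 6.16306896e-04  2.76628073e-01 -1.98817139e+00] 0.25844438251109314
[0.00162484 0.00275757 0.00330904 0.00413993 0.03140431] 1131
```

Request:
play_rows --pt "0 0 0.4 0 0 0" --pt "0 0 0.8 0 0 0" --pt "0 0 1.1 0 0 0" --pt "0 0 1.2 0 0 0" --pt "0 0 1.2 0 0 0"

```text
time: 25.3
tool_pos: [0.631, -0.2495, 0.0587]
tcp_rot: [3.14, -0.001, 1.621]
wrist_force: [-0.6, -0.2, -2.3]
gripper_width: 0.252
```

Request:
play_rows --pt "0 0 0.05 0 0 0" --pt "0 0 0.1 0 0 0" --pt "0 0 0.1 0 0 0"

```text
time: 25.68
tool_pos: [0.6311, -0.2495, 0.0581]
tcp_rot: [3.139, -0.001, 1.621]
wrist_force: [-0.0, 0.1, -1.2]
gripper_width: 0.255
```

Request:
play_rows --pt "0 0 0.05 0 0 0" --pt "0 0 0.1 0 0 0" --pt "0 0 0.1 0 0 0"

```text
time: 26.05
tool_pos: [0.6312, -0.2496, 0.0581]
tcp_rot: [3.139, -0.0, 1.621]
wrist_force: [-2.2, -0.3, 5.2]
gripper_width: 0.253
```

It's touching the floor now (+5 N). I release and retreat.

Request:
play_rows --pt "0 0 0 0 0 0" --pt "0 0 0 0 0 0" --pt "0 0 0 0 0 0" --pt "0 0 0 0 0 0" --fingers 90

```text
time: 26.55
tool_pos: [0.6311, -0.2494, 0.0567]
tcp_rot: [3.14, -0.001, 1.621]
wrist_force: [-0.2, 0.9, -0.3]
gripper_width: 0.636
```

Request:
play_rows --pt "0 0 -1.5 0 0 0" --pt "0 0 -4 0 0 0" --pt "0 0 -8 0 0 0" --pt "0 0 -12 0 0 0" --pt "0 0 -15 0 0 0" --pt "0 0 -15 0 0 0" --pt "0 0 -15 0 0 0"

```text
time: 27.42
tool_pos: [0.6302, -0.2494, 0.2062]
tcp_rot: [3.141, -0.001, 1.621]
wrist_force: [0.6, 0.0, -0.9]
gripper_width: 0.645
```

Run:
```python
from h import *
s=arm.state();print(s['time'],s['tool_pos'],s['wrist_force'],s['gripper_width'])
def rect(P):
    r=cv2.minAreaRect((P[:,:2]*1000).astype(np.float32)); return np.round(r[0],1),np.round(r[1],1),round(r[2],1),len(P)
for n in('side','wrist'):
    c=cap(n); w=pts(c); z=w[...,2]
    for nm,x,y,a,b in(('fork',.441,-.149,.09,.13),('knob',.6315,-.2495,.075,.1),('body',.6315,-.2495,.03,.05)):
        m=(np.hypot(w[...,0]-x,w[...,1]-y)<.03)&(z>a)&(z<b)
        if m.any(): print(n,nm,rect(w[m]),'top',np.percentile(z[m],97))
    if n=='side': save('s6',c['color'])
```

```text
27.425 [ 0.63021905 -0.24939544  0.20623481] [ 0.62048674  0.00838712 -0.90271904] 0.6448983839317385
side fork (array([ 441.8, -151.6]), array([18.4, 20.8]), 4.3, 285) top 0.11685473477385715
side knob (array([ 631.4, -250.8]), array([24.6, 23.3]), 82.7, 242) top 0.0860797031137507
side body (array([ 624. , -252.7]), array([32. , 53.5]), 45.3, 359) top 0.049178929617994215
wrist fork (array([ 441.9, -149.3]), array([19.2, 18.2]), 3.6, 1516) top 0.11581192705521964
wrist knob (array([ 630.8, -249.7]), array([23.1, 22.9]), 40.0, 700) top 0.08489357983894774
wrist body (array([ 629.4, -230.8]), array([40.1, 20.7]), 3.7, 302) top 0.04895368070516247
```

View pics/s6.png

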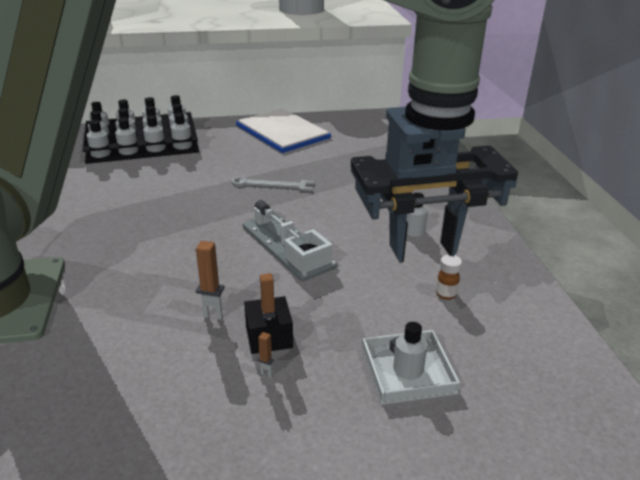

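The canister stands upright in the tray at (410,350). The fork is in its stand at (267,295), the bystanders look unmoved, and the gripper is clear. Handing in.

```bash
python3 -c "
from bench import arm
print(arm.job_done())"
```

```text
the job is handed in; nothing more can be done
None
```

The job is done and handed in at about 27 s of robot time; no verdict was reported.

- **Freeing the canister:** I straddled the bar with the middle fork and drew the collar back in 1–2 mm steps, pushing with at most about 7.5 N. The canister popped up, with the knob top rising from about 97 to 110 mm while the fork still held at about 7 N. I then eased the bar back and returned the fork to its stand.
- **Moving the canister:** I lifted it out by its knob and lowered it into the tray, letting go only once it touched the floor.

**Last checks:**
- **Canister:** It stands upright within about 1–2 mm of the tray centre. Its knob top is at about 85 mm, which fits it resting on the tray floor.
- **Fork:** It is seated within about 1–2 mm of the stand centre, with its top at about 116 mm against 115 mm expected.
- **Bystanders:** The jar and wrench look unmoved in the last side picture. The spare canister is mostly hidden behind the gripper there, but the arm never came near it. I did not measure any of the three.
- **Disagreement between cameras:** The side camera put the fork about 2 mm further in y than the wrist camera, which is within the stated calibration error.

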